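# Start and seat a quick-thread hold-down knob on a soldering fixture

## Robot

A 6-joint arm with a two-finger parallel gripper is mounted at the origin on the work surface. World frame = base frame: x ahead of the robot, y to its left, z up, the work surface at z = 0. Lengths are in m, angles in degrees, forces in N, time in s.
With the tool pointing down it reaches from about 0.3 to 0.75 m from the base axis. Payload 8.5 kg.
Tool frame: the origin (TCP) lies midway between the tips of the shut fingers; the grasp point (between the pads) lies env.tcp_to_grasp behind it (env.tcp_to_grasp is the distance from the TCP to the grasp point, in m); z points along the fingers, y is the line along which they close (so a half turn about z gives the same grasp; the last joint's range is limited). The gripper opens to 85 mm and grips with 20 to 120 N. Pads are 22 mm wide; open, the fingers measure 114 mm over their backs; the gripper's body (76 mm by 85 mm) begins 54 mm behind the grasp point. The pads swing forward as they close: fully open they stand 13 mm farther back than shut.
Start: joints at [-86.133, 21.807, 74.336, -0, 83.858, -12.336], TCP at [0.153, -0.528, 0.231] pointing down, gripper open.
Joint ranges: [-178.18, 178.18], [-50.72, 133.34], [12.68, 142.11], [-81.47, 261.47], [9.98, 163.14], [-165.26, 165.26]. Speed limits (degrees/s): [136.94, 136.94, 180, 180, 180, 180].

## Interface

Orientations are given as a 3x3 rotation matrix whose columns are the frame's x, y, z axes.
In Python, from rig import observe, optics, job, env gives the robot as it stands. The module is installed in compiled form; this text tells all that it offers.
- The arm moves only by the shell command python3 -m jog 'ROWS' [FORCE]. ROWS is JSON, a list of rows, each a list of 7 numbers: the turn, a rotation vector about the tool's x, y, z in rad, then the shift along the tool's x, y, z in m, then the opening in per cent of the stroke, from 0 (shut) to 100 (fully open). A call has 1 to 10 rows; each row shifts and turns the commanded pose from where the row before left it, along the tool's axes as they then stand; what a row does not reach is not made up. A row lasts 1/8 s, in which the tool goes at most 62.5 mm and 10.7 degrees, less where a joint would pass 70% of its speed; a pose out of reach is approached as far as the arm can. A call is refused whole if a number of a shift passes 0.0625 or a number of a turn 0.188, either way. A call with a gripper value outside its range is refused whole. The fingers move at their own pace and stop on an object; FORCE is the grip in N (left out, the last holds). Time passes only in rows, so rows that do not move let the fingers close. It gives the time, the measured TCP pose, the force, the opening and the grip force at its end, in the units of the state.
- observe(): the state, without advancing time (a new reading comes with each control period).
- optics.get_image(name): name is "side" or "top"; returns a dict with "pixels" (400x640x3 uint8, red, green, blue), "mtx" (3x3 intrinsics, pixels), "rvec" (rotation vector, rad) and "tvec" (3), from world to camera coordinates, as OpenCV has them. Camera axes: x right, y down, z forward; pixel columns grow to the right and rows downward; lengths in m; the calibration is good to about 2 mm. A picture is of the moment at which its call begins. There is no depth.
- job.close_job(): hands the job in; it is judged then, once.
The state is a dict: "time_s": time; "q": joint angles; "qvel": joint speeds; "joint_efforts": joint torques, N m; "position": TCP position; "tool_rot": TCP orientation; "ft_force": force on the tool from outside, world axes, zero at the start; "wrist_torque": the same for the moment, N m; "grip_width": finger opening in m; "gripper_force": force on a finger pad.
Only numpy, scipy, OpenCV 4.12 (cv2) and the standard library are available. Lean on these libraries where they do the work, as an engineer would, in place of code of your own. Each camera call takes 0.05 s, during which the arm holds its last target. There are 200 camera calls.

## Task

Take the blue hold-down knob out of its stand and set it in the aluminium boss on the red soldering fixture. Keeping hold of it, turn it gently backward (anticlockwise from above) until its thread start drops in, then drive it forward (clockwise) fully home, flange flush on the boss, without forcing the thread at any time; let go of it and leave the grey spare knob and the small jar on the fixture where they are.

Things in the scene. Friction and masses are not known exactly. Their poses are not given: they have to be found in the camera images.
- knob: Blue knob, 140 g. Flange 52 mm across, 6 mm thick; on it an upright grip bar 40 mm long (knob's x), 14 mm thick (knob's y), 40 mm tall; below, a steel shank 18 mm in diameter, 45 mm long, its last 5 mm tapered to 12 mm. Origin on the axis at the flange's underside, z up.
- knob_grip (a point): Point on the knob's axis in the grip bar, 30 mm above the underside of the flange (16 mm below the bar's top, 24 mm above the flange's upper face). Axes as the knob's.
- knob_seat (a point): Centre of the underside of the knob's flange, the face that must end flush on the boss.
- knob_lugs (a point): On the shank's axis, 21 mm below the flange, level with the undersides of two opposite thread lugs that reach 15 mm out from the axis along the knob's x; each 4.5 mm wide, 5 mm high.
- boss_top (a point): Centre of the boss's top rim, where the flange seats, 96 mm above the table. The boss is 54 mm across; its 35 mm bore holds a right-handed two-start thread (starts half a turn apart, 21 mm free in the middle for the shank). How the thread lies round the axis is hidden and differs each time.
- boss_ridge (a point): On the boss's axis 5 mm below the rim. A knob set in at random rests with its lugs on the ridges, flange 9 to 16 mm above the rim (to 19 mm on a blank end; it may fall straight in). Turned anticlockwise from above it climbs 0.06 mm per degree until, within 170 degrees, it drops at a gap 30 degrees wide. Clockwise up there it jams on a blank end. Hold it: a free fall knocks too hard.
- boss_start (a point): On the axis 4.6 mm above the rim: where the flange's underside is once the thread start has dropped. A blank end stops it turning further back. Turned clockwise with a light push it follows down 0.06 mm per degree, lugs under the ridges; the flange meets the rim after 85 to 130 degrees, a dead stop 20 to 45 later.
- boss_bore (a point): On the axis 20 mm below the rim. Forces: a downward push of 3 to 8 N is enough throughout, turning takes under 0.2 N m, and 0.4 N m about the axis means that a stop has been met. Lugs and boss must never be loaded above 40 N: no blind turning against a stop.
- fixture: Red soldering fixture, 200 x 260 mm, its top 48 mm above the table; origin under its centre. Carries the boss at x 0, y -75 mm and a black round control unit (132 mm across, up to 33 mm above the fixture's top) centred at x 0, y +48 mm. Fixed.
- stand: Black stand, 85 x 200 x 46 mm with two wells 40 mm wide at y +50 and -50 mm; the knob hangs in one by its flange (flange underside 46 mm above the table), the spare in the other. Origin under its centre. Fixed.
- spare: Grey spare knob with a round 38 mm head and a 52 mm flange, 30 mm above the stand: leave it. Origin at the underside of its flange.
- flux_pot: Small jar, 22 mm across and 24 mm tall, standing on the fixture near its corner at x 72, y -102 mm: leave it. Origin under its centre.
There are look-alikes about, which are no part of the job. Leave any orange, purple or turquoise look-alike of the knob alone.

How it is judged:
By the outcome, as a careful person would: the job done as asked, in the order asked, and still so for the second after the job is handed in, with the robot touching nothing.
It also fails if it takes over 72 s, if anything falls off the work surface, if the arm or the gripper's body presses on something with over 40 N, if the wrist force passes 120 N, or if a joint passes its speed limit or range.

## Working session

There is one attempt and no reset: what is moved stays moved. The work goes in short steps, Python scripts to look and compute and a shell command to move; the robot and the scene stay as the last step left them, time stands still between calls to the robot, and variables do not carry over. Pictures are saved under pics/ and viewed, at most 10 in all, crops included, and the job is handed in when it is done.

```bash
mkdir -p pics
python3 - <<'E'
from rig import observe, optics, job, env
import cv2,numpy as np
print(env.tcp_to_grasp)
s=observe()
for k in s: print(k,np.round(s[k],4).tolist())
for n in("side","top"):
    d=optics.get_image(n); cv2.imwrite(f"pics/{n}0.png",d["pixels"][:,:,::-1])
    R=cv2.Rodrigues(np.array(d["rvec"],float))[0]; print(n,d["mtx"],-R.T@np.array(d["tvec"]).ravel(),R.round(3).tolist())
E
```

```text
0.0187
time_s 0.0
q [-86.133, 21.8427, 74.3858, -0.0011, 83.8562, -12.3366]
qvel [0.0691, -0.0815, -0.027, -0.0193, -0.0826, 0.0092]
joint_efforts [-0.0041, -44.8466, -23.1274, -0.0004, 0.0048, -0.0]
position [0.1534, -0.5279, 0.2307]
tool_rot [[0.9603, 0.2791, -0.0001], [0.2791, -0.9603, 0.0015], [0.0003, -0.0014, -1.0]]
ft_force [-0.2584, -0.6814, -0.7586]
wrist_torque [-0.0222, 0.0136, 0.0166]
gripper_force 0.0
grip_width 0.0854
side [[519.84630324   0.         311.94207365]
 [  0.         519.84630324 202.63436544]
 [  0.           0.           1.        ]] [0.17061073 0.49841135 0.8518612 ] [[-0.812, -0.584, -0.008], [-0.426, 0.601, -0.676], [0.4, -0.545, -0.737]]
top [[402.26535542   0.         320.88419746]
 [  0.         402.26535542 197.76725094]
 [  0.           0.           1.        ]] [ 0.40026265 -0.06872512  0.94949354] [[0.011, -1.0, -0.006], [-0.982, -0.01, -0.191], [0.19, 0.008, -0.982]]
```

View pics/side0.png

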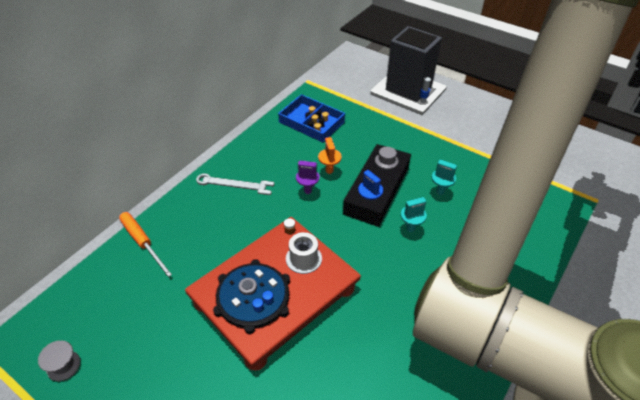

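View pics/top0.png

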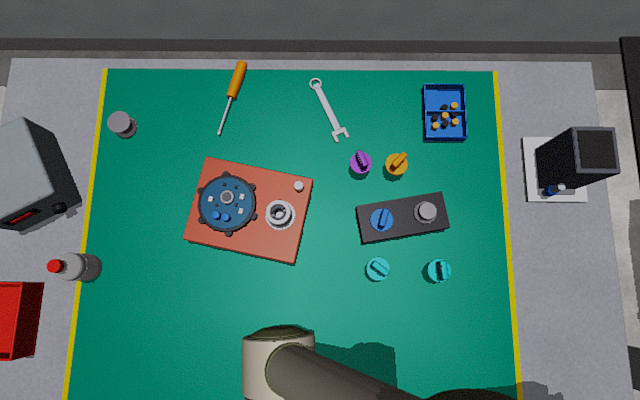

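Side view: blue knob at about (371,185) in the stand, spare (388,155), boss (303,248). Top view: knob (382,219), spare (426,211), boss (280,214), jar (298,186). Next I'll take zoomed crops for precise features.

Run:
```python
import cv2,numpy as np
s=cv2.imread("pics/side0.png");t=cv2.imread("pics/top0.png")
c=lambda im,u,v:cv2.resize(im[v-25:v+25,u-32:u+32],None,fx=6,fy=6,interpolation=cv2.INTER_CUBIC)
cv2.imwrite("pics/mos.png",np.vstack([np.hstack([c(s,371,185),c(s,303,252)]),np.hstack([c(t,382,219),c(t,280,214)])]))
for n,im,(u,v) in(("s",s,(371,185)),("t",t,(382,219))):
    h=cv2.cvtColor(im,cv2.COLOR_BGR2HSV)
    m=cv2.inRange(h,(100,120,40),(125,255,255)); w=np.zeros_like(m); w[v-25:v+25,u-25:u+25]=255; m&=w
    ys,xs=np.nonzero(m); print(n,len(xs),xs.min(),xs.max(),ys.min(),ys.max(),xs.mean(),ys.mean())
```

```text
s 575 357 383 169 199 370.2817391304348 185.8817391304348
t 416 370 392 208 231 381.3389423076923 219.39423076923077
```

View pics/mos.png

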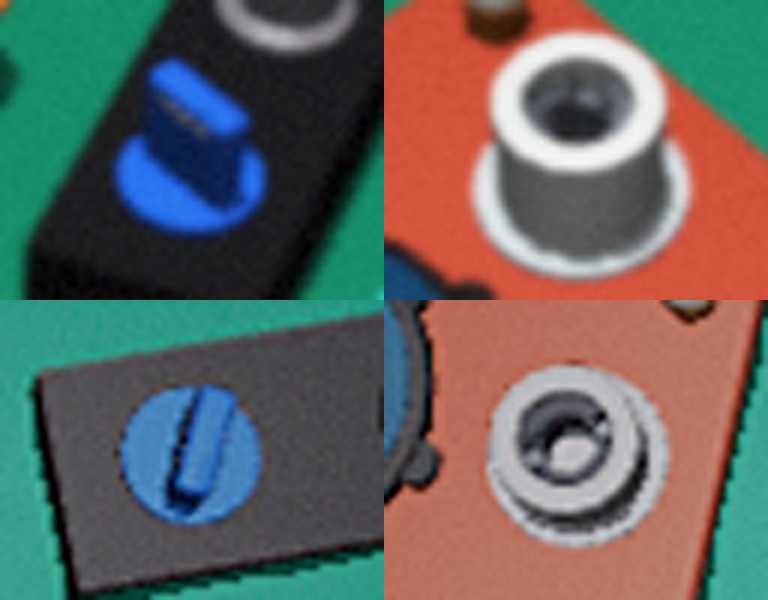

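The mosaic shows the bar's top face and flange, and the boss rim and bore, clearly in both views. Now I'll triangulate them.

```bash
cat > h.py <<'E'
import cv2,numpy as np
from rig import observe, optics, job, env
def cam(n):
    d=optics.get_image(n); R=cv2.Rodrigues(np.array(d["rvec"],float))[0]; t=np.array(d["tvec"],float).ravel()
    return d["pixels"],np.array(d["mtx"]),R,t
def ray(c,u):
    _,K,R,t=c; v=R.T@np.linalg.inv(K)@np.array([u[0],u[1],1.]); return -R.T@t,v/np.linalg.norm(v)
def plane(c,u,z):
    o,v=ray(c,u); return o+v*(z-o[2])/v[2]
def tri(c1,u1,c2,u2):
    o1,v1=ray(c1,u1);o2,v2=ray(c2,u2)
    s=np.linalg.lstsq(np.array([v1,-v2]).T,o2-o1,rcond=None)[0]
    a,b=o1+s[0]*v1,o2+s[1]*v2; return (a+b)/2,np.linalg.norm(a-b)
E
python3 - <<'E'
from h import *
S,T=cam("side"),cam("top")
def px(x,y,u,v): return ((x+.5)/6-.5+u-32,(y+.5)/6-.5+v-25)
def rep(n,s,t,z):
    p,e=tri(S,s,T,t); print(n,p.round(4),"gap",e.round(4),"side@z",plane(S,s,z).round(4)[:2],"top@z",plane(T,t,z).round(4)[:2]); return p
ks=lambda x,y:px(x,y,371,185); kt=lambda x,y:px(x,y,382,219)
cs=[(150,78),(172,58),(250,122),(226,138)]; ct=[(175,185),(210,192),(238,95),(200,88)]
# order: world-correspond by centre first
rep("bartop",ks(*np.mean(cs,0)),kt(*np.mean(ct,0)),.092)
for c in cs: print("s",plane(S,ks(*c),.092).round(4))
for c in ct: print("t",plane(T,kt(*c),.092).round(4))
rep("flange",ks(191,172),kt(191,155),.052)
bs=lambda x,y:px(x-384,y,303,252); bt=lambda x,y:px(x-384,y-300,280,214)
rep("boss rim",bs(578,102),bt(565,438),.096)
# flange/boss diameters
print("flange dia",[np.linalg.norm(plane(T,kt(121,155),.052)-plane(T,kt(261,155),.052)),np.linalg.norm(plane(S,ks(115,172),.052)-plane(S,ks(267,172),.052))])
print("rim dia",np.linalg.norm(plane(S,bs(490,102),.096)-plane(S,bs(667,102),.096)),np.linalg.norm(plane(T,bt(517,438),.096)-plane(T,bt(613,438),.096)))
# stand & fixture outlines, top view
hsv=cv2.cvtColor(T[0],cv2.COLOR_RGB2HSV)
m=cv2.inRange(hsv,(0,90,60),(10,255,255)); m[:, :150]=0; m[:,340:]=0
c=max(cv2.findContours(m,0,2)[0],key=cv2.contourArea); B=cv2.boxPoints(cv2.minAreaRect(c)); P=np.array([plane(T,b,.048) for b in B]); print("fixture",P.round(3).tolist())
m=cv2.inRange(hsv,(0,0,0),(179,90,95)); w=np.zeros_like(m); w[185:250,345:460]=255; m&=w
c=max(cv2.findContours(m,0,2)[0],key=cv2.contourArea); B=cv2.boxPoints(cv2.minAreaRect(c)); P=np.array([plane(T,b,.046) for b in B]); print("stand",P.round(3).tolist())
E
```

```text
bartop [ 0.5261 -0.198   0.0899] gap 0.0007 side@z [ 0.5248 -0.1962] top@z [ 0.5261 -0.1976]
s [ 0.5443 -0.1951  0.092 ]
s [ 0.5433 -0.2081  0.092 ]
s [ 0.5048 -0.1966  0.092 ]
s [ 0.5075 -0.1851  0.092 ]
t [ 0.5097 -0.1863  0.092 ]
t [ 0.5074 -0.1987  0.092 ]
t [ 0.5425 -0.2094  0.092 ]
t [ 0.5449 -0.1958  0.092 ]
flange [ 0.5259 -0.1977  0.0537] gap 0.0002 side@z [ 0.5266 -0.1993] top@z [ 0.5262 -0.1979]
boss rim [0.5351 0.0309 0.0941] gap 0.0002 side@z [0.5342 0.0321] top@z [0.5347 0.0306]
flange dia [np.float64(0.05238848004465097), np.float64(0.054128767280211536)]
rim dia 0.05429643188827278 0.03439832949844505
fixture [[0.478, 0.249, 0.048], [0.677, 0.22, 0.048], [0.62, -0.043, 0.048], [0.425, -0.004, 0.048]]
stand [[0.557, -0.138, 0.046], [0.595, -0.341, 0.046], [0.509, -0.352, 0.046], [0.473, -0.152, 0.046]]
```

Both views agree: knob at (0.526, -0.198) with its bar at yaw -16°, flange top about 0.053 and bar top about 0.091; boss at (0.535, 0.031), rim about 0.095. Diameters match as well. Moving above the knob.

```bash
python3 -m jog '[[0,0,0,0.045,-0.0213,0,60],[0,0,0,0.045,-0.0213,0,60],[0,0,0,0.045,-0.0213,0,60],[0,0,0,0.045,-0.0213,0,60],[0,0,0,0.045,-0.0213,0,60],[0,0,0,0.045,-0.0213,0,60],[0,0,0,0.045,-0.0213,0,60],[0,0,0,0.045,-0.0213,0,60],[0,0,0,0.045,-0.0213,0,60],[0,0,0,0.045,-0.0213,0,60]]'
python3 -m jog '[[0,0,0.185,0,0,0,60],[0,0,0.185,0,0,0,60],[0,0,0.185,0,0,0,60],[0,0,0,0,0,0,60],[0,0,0,0,0,0,60]]'
cat > st.py <<'E'
from h import *
import sys
s=observe(); R=np.array(s["tool_rot"]); p=np.array(s["position"])
print("t",round(s["time_s"],2),"p",p.round(4),"yaw",round(np.degrees(np.arctan2(R[1,0],R[0,0])),2),"zax",R[:,2].round(4),"q",np.round(s["q"],1),"F",np.round(s["ft_force"],1),"M",np.round(s["wrist_torque"],3),"w",round(s["grip_width"],4),"gf",round(s["gripper_force"],1))
if len(sys.argv)>3: print("tool delta",(R.T@(np.array(sys.argv[1:4],float)-p)).round(4))
E
python3 st.py 0.526 -0.1977 0.15
```

```text
time_s: 1.45
position: [0.5272, -0.1967, 0.2312]
tool_rot: [[0.96, 0.279, -0.0], [0.279, -0.96, 0.0], [-0.0, -0.0, -1.0]]
ft_force: [0.3, -1.7, 0.9]
grip_width: 0.0516
gripper_force: 0.0
time_s: 2.08
position: [0.5261, -0.198, 0.2312]
tool_rot: [[0.964, -0.265, -0.0], [-0.265, -0.964, 0.0], [-0.0, -0.0, -1.0]]
ft_force: [0.1, -0.3, 0.1]
grip_width: 0.0512
gripper_force: 0.0
t 2.08 p [ 0.5261 -0.198   0.2312] yaw -15.39 zax [-2.e-04  1.e-04 -1.e+00] q [-32.7  23.   72.4  -0.   84.6  72.7] F [ 0.1 -0.3  0.1] M [ 0.079 -0.047  0.043] w 0.0512 gf 0.0
tool delta [-0.0002 -0.0003  0.0812]
```

```bash
python3 -m jog '[[0,0,0.01,0,0,0.04,60],[0,0,0,0,0,0.04,60],[0,0,0,0,0,0.04,60],[0,0,0,0,0,0.034,60],[0,0,0,0,0,0.02,60],[0,0,0,0,0,0,60]]' >/dev/null; python3 st.py 0.526 -0.1977 0.0573
python3 -m jog '[[0,0,0,0,0,0,0],[0,0,0,0,0,0,0],[0,0,0,0,0,0,0],[0,0,0,0,0,0,0],[0,0,0,0,0,0,0],[0,0,0,0,0,0,0],[0,0,0,0,0,0,0]]' 60 >/dev/null; python3 st.py
```

```text
t 2.83 p [ 0.5256 -0.1977  0.0562] yaw -16.06 zax [-0.0024  0.0016 -1.    ] q [-32.7  33.6  86.3  -0.   60.3  73.4] F [0.1 0.5 0.4] M [0.007 0.005 0.001] w 0.0512 gf 0.0
tool delta [ 0.0004 -0.0002 -0.0011]
t 3.7 p [ 0.5267 -0.1983  0.0585] yaw -16.15 zax [ 0.0019 -0.0012 -1.    ] q [-32.7  33.4  86.2  -0.   60.3  73.5] F [-0.1  0.8  7.1] M [0.091 0.048 0.009] w 0.0131 gf 59.2
```

```bash
python3 -m jog '[[0,0,0,0,0,-0.01,0],[0,0,0,0,0,-0.02,0],[0,0,0,0,0,-0.035,0],[0,0,0,0,0,-0.04,0],[0,0,0,0,0,-0.03,0],[0,0,0,0,0,0,0],[0,0,0,0,0,0,0]]'>/dev/null; python3 st.py 0.535 0.031 0.193
python3 - <<'E'
from h import *
a=cam("side")[0];b=cam("top")[0]
c=lambda im,x,y:cv2.resize(cv2.cvtColor(im[y:y+130,x:x+160],4),None,fx=2.5,fy=2.5,interpolation=2)
cv2.imwrite("pics/grasp.png",np.hstack([c(a,290,80),c(b,310,150)]))
E
```

```text
t 4.58 p [ 0.5256 -0.1977  0.1911] yaw -16.17 zax [-0.0019  0.0013 -1.    ] q [-32.7  24.8  76.3   0.   79.   73.5] F [-0.3  0.2 -1.9] M [0.034 0.014 0.034] w 0.013 gf 58.4
tool delta [-0.0546 -0.2222 -0.0016]
```

View pics/grasp.png

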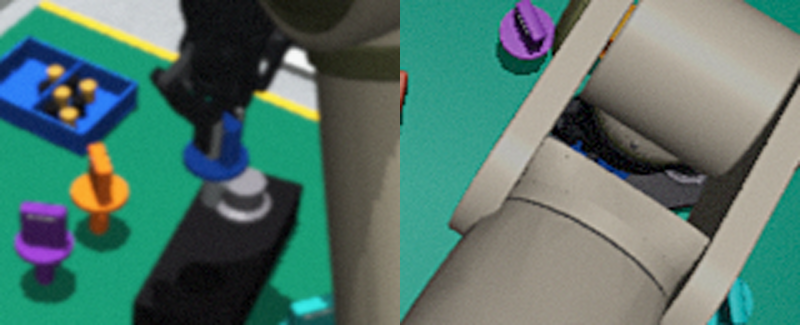

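Side crop: the knob hangs upright in the fingers (flange at crop (217,155)) and the spare is undisturbed. Moving to the boss, with a turn that puts joint 6 mid-range for the threading.

```bash
python3 -m jog '[[0,0,0,-0.0078,-0.0317,0,0],[0,0,0,-0.0078,-0.0317,0,0],[0,0,0,-0.0078,-0.0317,0,0],[0,0,0,-0.0078,-0.0317,0,0],[0,0,0,-0.0078,-0.0317,0,0],[0,0,0,-0.0078,-0.0317,0,0],[0,0,0,-0.0078,-0.0317,0,0]]'>/dev/null
python3 -m jog '[[0,0,-0.17,0,0,0,0],[0,0,-0.17,0,0,0,0],[0,0,-0.17,0,0,0,0],[0,0,-0.17,0,0,0,0],[0,0,-0.17,0,0,0,0],[0,0,-0.17,0,0,0,0],[0,0,-0.17,0,0,0,0],[0,0,-0.17,0,0,0,0],[0,0,0,0,0,0,0],[0,0,0,0,0,0,0]]'>/dev/null; python3 st.py 0.535 0.031 0.17
python3 - <<'E'
from h import *
a=cam("side")[0];b=cam("top")[0]
cv2.imwrite("pics/s1.png",a[:,:,::-1])
c=lambda im,x,y:cv2.resize(cv2.cvtColor(im[y:y+100,x:x+80],4),None,fx=5,fy=5,interpolation=2)
cv2.imwrite("pics/over.png",np.hstack([c(a,263,190),c(b,240,160)]))
E
```

```text
t 6.8 p [0.5354 0.0303 0.1918] yaw 61.57 zax [-1.e-03  2.e-04 -1.e+00] q [-9.4 22.3 80.4  0.  77.3 19. ] F [-0.2  0.  -1.8] M [-0.019 -0.014 -0.021] w 0.0134 gf 58.8
tool delta [ 0.0004 -0.0006  0.0218]
```

View pics/over.png

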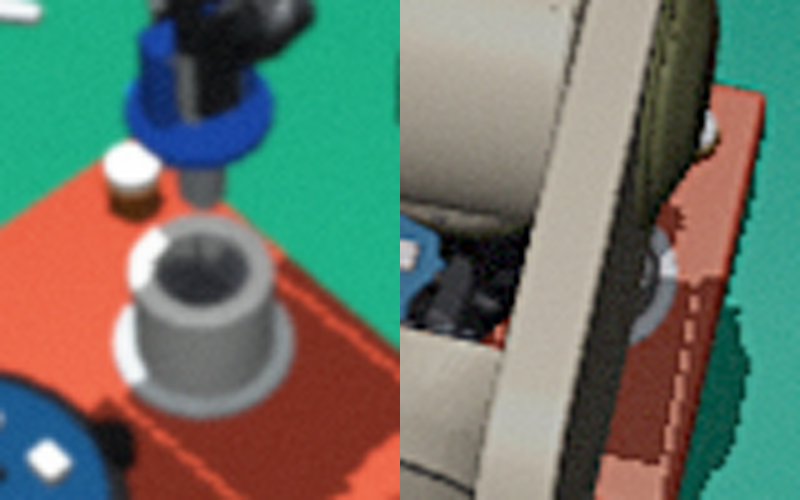

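Side view: flange centre at crop x≈199 and boss rim centre x≈201, so they're well aligned. Next I'll check the depth direction numerically from the flange's edges against the rim's in this same image.

Run:
```python
from h import *
c=cam("side"); _,K,R,t=c; im=cv2.imread("pics/s1.png"); h=cv2.cvtColor(im,40)
def ext(m,x0,y0,x1,y1):
    w=np.zeros_like(m); w[y0:y1,x0:x1]=255; m=m&w; ys,xs=np.nonzero(m); return xs.min()-.0,xs.max(),ys.min(),ys.max()
m=cv2.inRange(h,(100,130,30),(125,255,255))
print("blue ext",ext(m,280,190,325,235))
a=np.linspace(0,2*np.pi,200)
def proj(cx,cy,zs,r):
    P=np.vstack([np.c_[cx+r*np.cos(a),cy+r*np.sin(a),0*a+z] for z in zs]); u=cv2.projectPoints(P,cv2.Rodrigues(R)[0],t,K,None)[0][:,0]; return u[:,0].min(),u[:,0].max(),u[:,1].min(),u[:,1].max()
p=observe()["position"]
print("pred flange",np.round(proj(p[0],p[1],[.1793,.1853],.026),1))
print("pred bossrim",np.round(proj(.5351,.0309,[.096],.027),1))
print("d/dx",np.subtract(proj(p[0]+.01,p[1],[.1793,.1853],.026),proj(p[0],p[1],[.1793,.1853],.026)).round(1),"d/dy",np.subtract(proj(p[0],p[1]+.01,[.1793,.1853],.026),proj(p[0],p[1],[.1793,.1853],.026)).round(1),)
```

```text
blue ext (np.float64(288.0), np.int64(316), np.int64(190), np.int64(223))
pred flange [286.7 317.  199.4 224.3]
pred bossrim [288.3 317.6 231.6 254.8]
d/dx [-4.6 -4.7 -2.4 -2.6] d/dy [-3.6 -3.4  3.4  3.7]
```

```bash
cat > g.py <<'E'
# guard: print state; exit 1 if vertical push or axial torque passes limits
import sys,numpy as np
from rig import observe
s=observe(); R=np.array(s["tool_rot"]); F=s["ft_force"]; mz=s["wrist_torque"][2]
print(f'{s["time_s"]:.2f} z {s["position"][2]*1e3:.1f} xy {s["position"][0]*1e3:.1f} {s["position"][1]*1e3:.1f} yaw {np.degrees(np.arctan2(R[1,0],R[0,0])):.1f} q6 {s["q"][5]:.0f} F {np.round(F,1)} M {np.round(s["wrist_torque"],2)}')
sys.exit(int(F[2]>float(sys.argv[1]) or abs(mz)>float(sys.argv[2]) or np.hypot(F[0],F[1])>8))
E
J="python3 -m jog"
$J '[[0,0,0,0.0004,-0.0006,0.02,0],[0,0,0,0,0,0.017,0],[0,0,0,0,0,0.01,0],[0,0,0,0,0,0,0],[0,0,0,0,0,0,0]]'>/dev/null; python3 g.py 2 .2 &&
$J '[[0,0,0,0,0,0.003,0],[0,0,0,0,0,0.003,0],[0,0,0,0,0,0.003,0],[0,0,0,0,0,0,0]]'>/dev/null; python3 g.py 2 .2 &&
$J '[[0,0,0,0,0,0.003,0],[0,0,0,0,0,0,0]]'>/dev/null && python3 g.py 2 .2 &&
$J '[[0,0,0,0,0,0.002,0],[0,0,0,0,0,0,0]]'>/dev/null && python3 g.py 2 .2 &&
$J '[[0,0,0,0,0,0.002,0],[0,0,0,0,0,0,0]]'>/dev/null && python3 g.py 2 .2 &&
$J '[[0,0,0,0,0,0.002,0],[0,0,0,0,0,0,0]]'>/dev/null && python3 g.py 2 .2 &&
$J '[[0,0,0,0,0,0.002,0],[0,0,0,0,0,0,0]]'>/dev/null && python3 g.py 2 .2 &&
$J '[[0,0,0,0,0,0.002,0],[0,0,0,0,0,0,0]]'>/dev/null && python3 g.py 2 .2
```

```text
7.58 z 145.9 xy 535.5 30.9 yaw 61.7 q6 19 F [ 0.4 -0.2 -2.2] M [-0.02 -0.02  0.06]
8.07 z 136.1 xy 535.0 31.0 yaw 61.8 q6 19 F [ 0.2  0.2 -2. ] M [-0.    0.04  0.02]
8.32 z 133.1 xy 535.1 31.0 yaw 61.8 q6 19 F [ 0.1  0.2 -0.7] M [-0.05 -0.01  0.  ]
8.57 z 131.2 xy 535.1 30.9 yaw 61.8 q6 19 F [-0.3  0.3 -2.5] M [0.04 0.06 0.04]
8.82 z 129.2 xy 535.1 30.9 yaw 61.8 q6 19 F [ 0.6  0.2 -2.1] M [ 0.05 -0.01 -0.02]
9.07 z 127.2 xy 535.1 30.9 yaw 61.8 q6 19 F [-0.7  0.6 -1. ] M [ 0.09 -0.03 -0.  ]
9.32 z 125.2 xy 535.1 31.0 yaw 61.8 q6 19 F [-0.4 -0.4 -1.7] M [-0.03 -0.02  0.03]
9.57 z 123.2 xy 535.1 30.9 yaw 61.8 q6 19 F [-0.1 -0.3 -1. ] M [-0.04  0.02  0.01]
```

```bash
J="python3 -m jog"; G="python3 g.py 2 .2"
$J '[[0,0,0,0,0,0.001,0],[0,0,0,0,0,0,0]]'>/dev/null && $G &&
$J '[[0,0,0,0,0,0.001,0],[0,0,0,0,0,0,0]]'>/dev/null && $G &&
$J '[[0,0,0,0,0,0.001,0],[0,0,0,0,0,0,0]]'>/dev/null && $G &&
$J '[[0,0,0,0,0,0.001,0],[0,0,0,0,0,0,0]]'>/dev/null && $G &&
$J '[[0,0,0,0,0,0.001,0],[0,0,0,0,0,0,0]]'>/dev/null && $G &&
$J '[[0,0,0,0,0,0.001,0],[0,0,0,0,0,0,0]]'>/dev/null && $G &&
$J '[[0,0,0,0,0,0.001,0],[0,0,0,0,0,0,0]]'>/dev/null && $G &&
$J '[[0,0,0,0,0,0.001,0],[0,0,0,0,0,0,0]]'>/dev/null && $G
```

```text
9.82 z 122.5 xy 535.3 30.9 yaw 61.8 q6 19 F [-0.3  0.8  0.6] M [0. 0. 0.]
10.07 z 122.2 xy 535.4 30.9 yaw 61.8 q6 19 F [-2.2  0.3  8. ] M [ 0.07  0.45 -0.02]
```

Contact with the ridge, flange about 14 mm above the rim. Backing off to a light push and turning anticlockwise in 10° steps with a 0.6 mm rise per step, guarded for force.

```bash
sed 's/^sys.exit.*/sys.exit(int(F[2]>7 or F[2]<0.3 or abs(mz)>.3 or np.hypot(F[0],F[1])>8))/' g.py > gb.py
J="python3 -m jog"; G="python3 gb.py"
$J '[[0,0,0,0,0,-0.0007,0],[0,0,0,0,0,0,0]]'>/dev/null && $G &&
$J '[[0,0,-0.175,0,0,-0.0006,0],[0,0,0,0,0,0,0]]'>/dev/null && $G &&
$J '[[0,0,-0.175,0,0,-0.0006,0],[0,0,0,0,0,0,0]]'>/dev/null && $G &&
$J '[[0,0,-0.175,0,0,-0.0006,0],[0,0,0,0,0,0,0]]'>/dev/null && $G &&
$J '[[0,0,-0.175,0,0,-0.0006,0],[0,0,0,0,0,0,0]]'>/dev/null && $G
```

```text
10.32 z 122.3 xy 535.3 30.9 yaw 61.8 q6 19 F [-0.4  0.6  4.9] M [ 0.    0.25 -0.05]
10.57 z 122.8 xy 535.4 30.9 yaw 71.7 q6 9 F [0.  1.4 4. ] M [0.   0.09 0.03]
10.82 z 123.2 xy 535.4 30.9 yaw 81.6 q6 -1 F [0.8 0.2 2. ] M [ 0.02 -0.1  -0.09]
11.07 z 123.5 xy 535.1 31.0 yaw 91.5 q6 -11 F [0.1 0.6 0. ] M [-0.03 -0.04 -0.02]
```

```bash
J="python3 -m jog"; G="python3 gb.py"
$J '[[0,0,0,0,0,0.0004,0],[0,0,0,0,0,0,0]]'>/dev/null; $G && exit
$J '[[0,0,0,0,0,0.0004,0],[0,0,0,0,0,0,0]]'>/dev/null; $G && exit
$J '[[0,0,0,0,0,0.0005,0],[0,0,0,0,0,0,0]]'>/dev/null; $G && exit
$J '[[0,0,0,0,0,0.0005,0],[0,0,0,0,0,0,0]]'>/dev/null; $G
```

```text
11.32 z 123.4 xy 535.1 30.9 yaw 91.7 q6 -11 F [-0.1  0.5 -0.3] M [-0.02  0.04  0.05]
11.57 z 123.2 xy 535.2 30.9 yaw 91.8 q6 -11 F [-1.7 -0.3  3.3] M [0.02 0.25 0.03]
```

```bash
J="python3 -m jog"; G="python3 gb.py"
$J '[[0,0,-0.175,0,0,-0.0005,0],[0,0,0,0,0,0,0]]'>/dev/null && $G &&
$J '[[0,0,-0.175,0,0,-0.0005,0],[0,0,0,0,0,0,0]]'>/dev/null && $G &&
$J '[[0,0,-0.175,0,0,-0.0005,0],[0,0,0,0,0,0,0]]'>/dev/null && $G &&
$J '[[0,0,-0.175,0,0,-0.0005,0],[0,0,0,0,0,0,0]]'>/dev/null && $G &&
$J '[[0,0,-0.175,0,0,-0.0005,0],[0,0,0,0,0,0,0]]'>/dev/null && $G && 
$J '[[0,0,-0.175,0,0,-0.0005,0],[0,0,0,0,0,0,0]]'>/dev/null && $G
```

```text
11.82 z 123.2 xy 535.0 31.0 yaw 101.8 q6 -21 F [-0.2  0.6 -2.1] M [-0.01 -0.03  0.03]
```

Contact is lost, possibly at the gap. Lowering gently to check.

```bash
J="python3 -m jog"; G="python3 gb.py"
$J '[[0,0,0,0,0,0.0007,0],[0,0,0,0,0,0,0]]'>/dev/null; $G && exit
$J '[[0,0,0,0,0,0.0007,0],[0,0,0,0,0,0,0]]'>/dev/null; $G && exit
$J '[[0,0,0,0,0,0.0007,0],[0,0,0,0,0,0,0]]'>/dev/null; $G && exit
$J '[[0,0,0,0,0,0.0007,0],[0,0,0,0,0,0,0]]'>/dev/null; $G && exit
$J '[[0,0,0,0,0,0.0007,0],[0,0,0,0,0,0,0]]'>/dev/null; $G && exit
$J '[[0,0,0,0,0,0.0007,0],[0,0,0,0,0,0,0]]'>/dev/null; $G && exit
$J '[[0,0,0,0,0,0.0007,0],[0,0,0,0,0,0,0]]'>/dev/null; $G
```

```text
12.07 z 122.7 xy 535.2 31.0 yaw 101.7 q6 -21 F [-0.5  0.2 -1.1] M [ 0.03 -0.06  0.03]
12.32 z 122.3 xy 535.3 31.0 yaw 101.8 q6 -21 F [ 0.  -0.2  0.4] M [ 0.1  -0.07  0.08]
```

```bash
J="python3 -m jog"; G="python3 gb.py"
$J '[[0,0,0,0,0,0.0003,0],[0,0,0,0,0,0,0],[0,0,0,0,0,0,0]]'>/dev/null; $G &&
$J '[[0,0,-0.0875,0,0,-0.0002,0],[0,0,0,0,0,0,0]]'>/dev/null && $G &&
$J '[[0,0,-0.0875,0,0,-0.0002,0],[0,0,0,0,0,0,0]]'>/dev/null && $G &&
$J '[[0,0,-0.0875,0,0,-0.0002,0],[0,0,0,0,0,0,0]]'>/dev/null && $G &&
$J '[[0,0,-0.0875,0,0,-0.0002,0],[0,0,0,0,0,0,0]]'>/dev/null && $G
```

```text
12.70 z 122.0 xy 535.3 30.9 yaw 101.9 q6 -21 F [1.2 0.5 2.1] M [ 0.03 -0.07  0.01]
12.95 z 121.7 xy 535.0 30.9 yaw 106.8 q6 -26 F [ 0.5 -0.1 -1.1] M [-0.02 -0.01 -0.  ]
```

```bash
J="python3 -m jog"; G="python3 gb.py"
$J '[[0,0,0,0,0,0.0007,0],[0,0,0,0,0,0,0]]'>/dev/null; $G && exit
$J '[[0,0,0,0,0,0.0007,0],[0,0,0,0,0,0,0]]'>/dev/null; $G && exit
$J '[[0,0,0,0,0,0.001,0],[0,0,0,0,0,0,0]]'>/dev/null; $G && exit
$J '[[0,0,0,0,0,0.001,0],[0,0,0,0,0,0,0]]'>/dev/null; $G && exit
$J '[[0,0,0,0,0,0.001,0],[0,0,0,0,0,0,0]]'>/dev/null; $G && exit
$J '[[0,0,0,0,0,0.001,0],[0,0,0,0,0,0,0]]'>/dev/null; $G && exit
$J '[[0,0,0,0,0,0.001,0],[0,0,0,0,0,0,0]]'>/dev/null; $G
```

```text
13.20 z 121.1 xy 535.1 31.0 yaw 106.8 q6 -26 F [ 1.2  0.4 -2.4] M [ 0.02 -0.11  0.03]
13.45 z 120.5 xy 535.1 31.0 yaw 106.9 q6 -26 F [ 0.2  0.4 -1.5] M [ 0.03 -0.15 -0.02]
13.70 z 119.5 xy 535.1 30.9 yaw 106.9 q6 -26 F [ 0.8 -0.  -1. ] M [ 0.08 -0.24 -0.02]
13.95 z 118.6 xy 535.2 31.0 yaw 106.9 q6 -26 F [ 1.  -0.  -1.5] M [ 0.06 -0.16 -0.01]
14.20 z 117.5 xy 535.2 30.9 yaw 106.9 q6 -26 F [ 0.   0.6 -1.2] M [ 0.04 -0.1   0.03]
14.45 z 116.5 xy 535.0 30.9 yaw 106.9 q6 -26 F [ 0.2  0.4 -1.7] M [ 0.02 -0.07  0.01]
14.70 z 115.5 xy 535.0 30.9 yaw 106.9 q6 -26 F [-0.4  0.2 -2.2] M [ 0.02  0.02 -0.02]
```

The gap is found at yaw ≈107° and the knob is sinking freely. Continuing to the floor, expected near TCP z 113.

```bash
J="python3 -m jog"; G="python3 gb.py"
$J '[[0,0,0,0,0,0.001,0],[0,0,0,0,0,0,0]]'>/dev/null; $G && exit
$J '[[0,0,0,0,0,0.0007,0],[0,0,0,0,0,0,0]]'>/dev/null; $G && exit
$J '[[0,0,0,0,0,0.0007,0],[0,0,0,0,0,0,0]]'>/dev/null; $G && exit
$J '[[0,0,0,0,0,0.0006,0],[0,0,0,0,0,0,0]]'>/dev/null; $G && exit
$J '[[0,0,0,0,0,0.0006,0],[0,0,0,0,0,0,0]]'>/dev/null; $G && exit
$J '[[0,0,0,0,0,0.0006,0],[0,0,0,0,0,0,0]]'>/dev/null; $G
```

```text
14.95 z 114.6 xy 535.1 30.9 yaw 106.9 q6 -26 F [ 0.8  0.1 -1.5] M [ 0.03  0.07 -0.05]
15.20 z 113.9 xy 535.2 30.9 yaw 106.9 q6 -26 F [ 0.1  0.1 -2. ] M [0.03 0.02 0.03]
15.45 z 113.2 xy 535.2 30.9 yaw 106.9 q6 -26 F [ 0.9  0.4 -2.1] M [ 0.03 -0.01 -0.02]
15.70 z 113.0 xy 535.2 30.9 yaw 106.9 q6 -26 F [-1.5  0.1  3.7] M [0.03 0.32 0.01]
```

Floor at z≈113.1, which matches 4.6 mm above the rim. Now driving clockwise, following the thread down.

```bash
J="python3 -m jog"; G="python3 g.py 7.5 .3"
$J '[[0,0,0.175,0,0,0.0005,0],[0,0,0,0,0,0,0]]'>/dev/null && $G &&
$J '[[0,0,0.175,0,0,0.0005,0],[0,0,0,0,0,0,0]]'>/dev/null && $G &&
$J '[[0,0,0.175,0,0,0.0005,0],[0,0,0,0,0,0,0]]'>/dev/null && $G &&
$J '[[0,0,0.175,0,0,0.0005,0],[0,0,0,0,0,0,0]]'>/dev/null && $G
```

```text
15.95 z 112.9 xy 535.7 30.9 yaw 96.7 q6 -16 F [-0.6  1.4  5.5] M [ 0.09  0.13 -0.07]
16.20 z 112.7 xy 536.0 31.1 yaw 86.7 q6 -6 F [-0.1  2.6  7.1] M [ 0.29  0.13 -0.02]
16.45 z 112.1 xy 536.1 31.3 yaw 76.7 q6 4 F [1.  2.5 7.1] M [ 0.46 -0.15  0.03]
16.70 z 111.4 xy 535.8 31.1 yaw 66.8 q6 14 F [0.2 1.7 6.1] M [ 0.3  -0.03 -0.01]
```

```bash
J="python3 -m jog"; G="python3 g.py 7.5 .3"
$J '[[0,0,0.175,0,0,0.0004,0],[0,0,0,0,0,0,0]]'>/dev/null && $G &&
$J '[[0,0,0.175,0,0,0.0006,0],[0,0,0,0,0,0,0]]'>/dev/null && $G &&
$J '[[0,0,0.175,0,0,0.0006,0],[0,0,0,0,0,0,0]]'>/dev/null && $G &&
$J '[[0,0,0.175,0,0,0.0006,0],[0,0,0,0,0,0,0]]'>/dev/null && $G &&
$J '[[0,0,0.175,0,0,0.0005,0],[0,0,0,0,0,0,0]]'>/dev/null && $G
```

```text
16.95 z 110.9 xy 535.7 31.0 yaw 56.8 q6 24 F [0.6 2.1 5.8] M [ 0.29 -0.04  0.01]
17.20 z 110.1 xy 535.7 30.9 yaw 46.9 q6 34 F [0.7 1.2 6. ] M [ 0.17 -0.09 -0.02]
17.45 z 109.7 xy 535.8 30.9 yaw 36.9 q6 44 F [1.2 1.3 6.3] M [ 0.13 -0.04 -0.02]
17.70 z 109.0 xy 535.8 30.9 yaw 26.9 q6 54 F [0.5 1.3 4.7] M [ 0.12 -0.15  0.01]
17.95 z 108.5 xy 535.6 30.9 yaw 16.9 q6 64 F [-0.5  0.3  5.3] M [ 0.11 -0.03  0.02]
```

```bash
J="python3 -m jog"; G="python3 g.py 7.5 .25"
$J '[[0,0,0.0875,0,0,0.0003,0],[0,0,0,0,0,0,0]]'>/dev/null && $G &&
$J '[[0,0,0.0875,0,0,0.0002,0],[0,0,0,0,0,0,0]]'>/dev/null && $G &&
$J '[[0,0,0.0875,0,0,0.0001,0],[0,0,0,0,0,0,0]]'>/dev/null && $G && 
$J '[[0,0,0.0875,0,0,0.0001,0],[0,0,0,0,0,0,0]]'>/dev/null && $G
```

```text
18.20 z 108.5 xy 535.8 30.7 yaw 11.9 q6 69 F [0.4 0.2 8.1] M [-0.    0.07 -0.16]
```

```bash
J="python3 -m jog"; G="python3 g.py 9 .28"
$J '[[0,0,0,0,0,-0.0003,0],[0,0,0,0,0,0,0]]'>/dev/null && $G &&
$J '[[0,0,0.06,0,0,0,0],[0,0,0,0,0,0,0]]'>/dev/null && $G &&
$J '[[0,0,0.06,0,0,0,0],[0,0,0,0,0,0,0]]'>/dev/null && $G
python3 - <<'E'
from h import *
a=cam("side")[0]
cv2.imwrite("pics/seat.png",cv2.resize(cv2.cvtColor(a[200:290,250:370],4),None,fx=6,fy=6,interpolation=2))
E
```

```text
18.45 z 108.5 xy 535.7 30.8 yaw 11.9 q6 69 F [ 0.6 -0.5  6.1] M [ 0.05 -0.13  0.08]
18.70 z 108.5 xy 535.7 30.8 yaw 8.4 q6 72 F [1.2 0.1 5.8] M [-0.01 -0.08 -0.06]
18.95 z 108.5 xy 535.6 30.7 yaw 5.0 q6 76 F [-0.8 -0.   6.6] M [-0.01  0.02 -0.07]
```

View pics/seat.png

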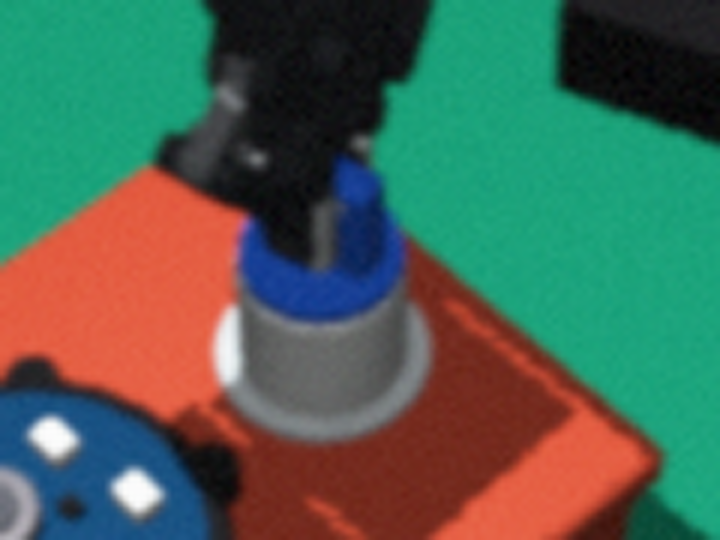

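The picture shows the flange flush on the boss rim (flange's lower edge at crop (320,318), no gap). z has stayed at 108.5 through the last 12° and turning is still light. Easing the push, then releasing and retreating.

```bash
J="python3 -m jog"
$J '[[0,0,0,0,0,-0.0004,0],[0,0,0,0,0,0,0]]'>/dev/null; python3 g.py 9 .3
$J '[[0,0,0,0,0,0,60],[0,0,0,0,0,0,60],[0,0,0,0,0,0,60],[0,0,0,0,0,0,60],[0,0,0,0,0,0,60]]'>/dev/null; python3 st.py
$J '[[0,0,0,0,0,-0.01,60],[0,0,0,0,0,-0.03,60],[0,0,0,0,0,-0.04,60],[0,0,0,0,0,-0.04,60],[0,0,0,-0.05,0,0,60],[0,0,0,-0.05,0,0,60],[0,0,0,-0.05,0,0,60],[0,0,0,0,0,0,60],[0,0,0,0,0,0,60]]'>/dev/null; python3 st.py
python3 - <<'E'
from h import *
a=cam("side")[0];b=cam("top")[0]
cv2.imwrite("pics/end.png",np.hstack([cv2.resize(cv2.cvtColor(a[110:290,250:430],4),(400,400)),cv2.resize(cv2.cvtColor(b[130:280,240:440],4),(400,400*150//200)) if 0 else cv2.resize(cv2.cvtColor(b[120:300,260:440],4),(400,400))]))
E
```

```text
19.25 z 108.5 xy 535.5 30.8 yaw 4.9 q6 76 F [ 2.  -1.2  3.2] M [-0.09 -0.37  0.06]
t 19.88 p [0.5351 0.031  0.1083] yaw 4.75 zax [-2.e-04  1.e-04 -1.e+00] q [-9.4 27.5 87.3  0.  65.2 75.9] F [-0.3 -0.1 -0.3] M [0.027 0.007 0.026] w 0.0511 gf 0.0
t 21.0 p [0.3863 0.0184 0.2291] yaw 4.73 zax [ 1.9e-03 -5.0e-04 -1.0e+00] q [-15.    5.2  97.6   0.   77.   70.3] F [1.4 0.1 0.5] M [0.002 0.029 0.053] w 0.0511 gf 0.0
```

View pics/end.png

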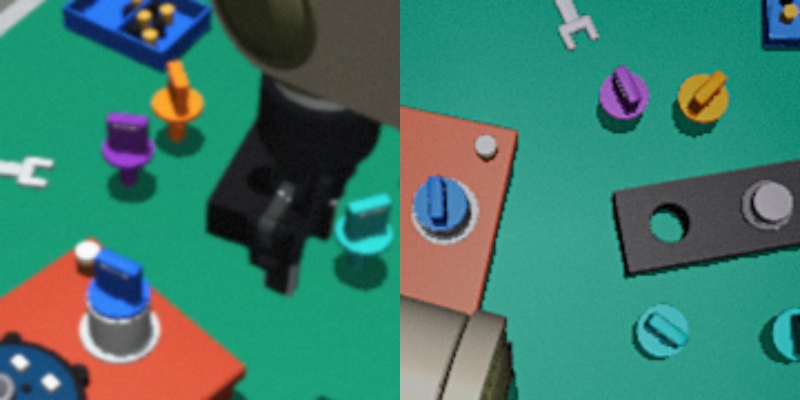

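The knob sits flush and upright on the boss, at side crop (120,295) and top crop (442,210). The jar and spare are in place, and the gripper is clear. Handing in.

```bash
python3 -c "
from rig import job; print(job.close_job())"
```

```text
the job is handed in; nothing more can be done
None
```

The blue knob is threaded fully home in the boss with its flange flush and released, the spare knob and jar were left where they were, and the job is handed in after about 21 s of robot time.

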